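# Rehang the tackle locker's lift-off door

### The arm

A 6-joint arm with a two-finger parallel gripper is mounted at the origin on the work surface. World frame = base frame: x ahead of the robot, y to its left, z up, the work surface at z = 0. Lengths are in m, angles in degrees, forces in N, time in s.
With the tool pointing down it reaches from about 0.375 to 0.9 m from the base axis. Payload 3.1 kg.
Tool frame: the origin (TCP) lies on the front face of the gripper's body, between the roots of the fingers; the fingertips stand 70 mm ahead of it and the grasp point (between the pads) lies 51 mm ahead of it (bot.tip_extent is the distance from the TCP to the fingertips, in m); z points along the fingers, x is the direction in which the jaws open and shut, and the axes are right-handed (so a half turn about z gives the same grasp; the last joint's range is limited). The gripper opens to 87 mm and grips with 3 to 60 N. Pads are 19 mm wide; open, the fingers measure 117 mm over their backs; the gripper's body (75 mm by 190 mm) begins 51 mm behind the grasp point.
Start: joints at [-74.055, 30.224, 82.088, -0, 67.689, -10.227], TCP at [0.276, -0.561, 0.292] pointing down, gripper open.
Joint ranges: [-176.69, 176.69], [-43.24, 126.21], [12.49, 139.97], [-82, 262], [0, 151.66], [-163.58, 163.58]. Speed limits (degrees/s): [159.86, 159.86, 180, 180, 180, 180].

### API

Orientations are given as a 3x3 rotation matrix whose columns are the frame's x, y, z axes.
In Python, from rig import bot, viewer, ticket gives the robot as it stands. The module is installed in compiled form; this text tells all that it offers.
- The arm moves only by the tool arm_command, never from a script. Its argument "targets" is a list of rows, each an object with "rot": the turn, a rotation vector about the tool's x, y, z in degrees, a list of three; "offset": the shift along the tool's x, y, z in cm, a list of three; "gripper": the closure, from 0 (fully open) to 1 (shut). A call has 1 to 8 rows; each row is the pose to reach, as a shift and turn from the pose commanded when the call began, along the tool's axes at that moment; what a row does not reach only later rows make up. A row lasts 1/10 s, in which the tool goes at most 50 mm and 8.59 degrees, less where a joint would pass 70% of its speed; a pose out of reach is approached as far as the arm can. A call with a gripper value outside its range is refused whole. The fingers move at their own pace and stop on an object; the grip force is fixed at half the most. Time passes only in rows, so rows that repeat a pose let the fingers close. It gives the time, the measured TCP pose, the force and the opening at its end, in the units of the state.
- bot.read_state(): the state, without advancing time (a new reading comes with each control period).
- viewer.capture(name): name is "scene" or "top"; returns a dict with "frame" (384x512x3 uint8, red, green, blue), "fx", "fy", "cx", "cy" (pixels), "D" ([k1, k2, p1, p2, k3] as OpenCV has them; the pictures are not rectified), "view" (4x4, takes a point from world to camera coordinates). Camera axes: x right, y down, z forward; pixel columns grow to the right and rows downward; lengths in m; the calibration is good to about 2 mm. A picture is of the moment at which its call begins. There is no depth.
- ticket.hand_in(): hands the job in, once; it reports no verdict.
The state is a dict: "time_s": time; "joint_positions": joint angles; "qvel": joint speeds; "tau": joint torques, N m; "position": TCP position; "tcp_rot": TCP orientation; "force": force on the tool from outside, world axes, zero at the start; "moment": the same for the moment, N m; "opening": opening from 0.0 (shut) to 1.0 (fully open).
Only numpy, scipy, OpenCV 4.12 (cv2) and the standard library are available. Lean on these libraries where they do the work, as an engineer would, in place of code of your own. Each camera call takes 0.05 s, during which the arm holds its last target. There are 200 camera calls.

### The job

Take the tackle locker's door out of its stand, lower its two hinge knuckles gently onto the locker's two hinge pins until both are fully home, then let go and swing the door shut against its stops. The pins' exact place must be felt for: do not force the door down on the pins, drop it or bang it, as the hinges bend above 30 N; leave the other things on the bench where they are.

Things in the scene. Friction and masses are not known exactly. Their poses are not given: they have to be found in the camera images.
- locker: Plywood tackle locker fixed to the bench: 140 deep (x) x 170 wide (y) x 200 mm tall, open front on its -x side. Origin under its centre, on the bench. Two rubber stops 7 mm thick on the front of the +y side board, 35 and 165 mm up, catch the shut door: the panel's outer face then lies 92 mm from the origin along -x. Hinge halves outside the -y side board, just ahead of the front.
- hinge_low (a point): Drawing position of the lower hinge (84.5 mm ahead of the locker's centre along -x, 97 mm to -y, 38 mm up): steel barrel 20 mm across, its flat top (the shoulder) at this height, a flat-ended 9 mm pin standing 20 mm above it. Slotted screw holes: the real pins, both alike, stand up to 4.5 mm off this along the locker's x and 5.5 mm along its y, new each time and not in this reading. Heights are exact.
- hinge_high (a point): The same for the upper hinge, plumb above the lower: shoulder 128 mm above the bench, pin tip at 148 mm; its barrel reaches down to 106 mm, so the lower knuckle comes in below it from the side. Both pins lie on one vertical line.
- door_centre (a point): Centre of the loose plywood door: 15 thick (x) x 165 wide (y) x 176 mm tall, about 0.26 kg, knuckles past its -y edge. Outer face -x, with an upright bow handle 36 mm proud, 60 mm to +y of the centre, 33 mm below to 27 mm above it. Starts upright in the stand, bottom edge 20 mm above the bench. All door points share these axes.
- door_grip (a point): Point on the door in the middle of its width and thickness, 22 mm below its top edge: pinch it here, across the thickness, or nearer the hinge edge.
- knuckle_low (a point): Centre of the lower end of the door's lower knuckle: upright steel tube, 20 mm outside, 11 mm bore open through, 24 mm long, in the panel's middle plane, 95.5 mm from the door's centre to -y, 26 mm above the bottom edge. Home, this end rests on the shoulder 38 mm above the bench; the panel's bottom edge is then 12 mm above it.
- knuckle_high (a point): The same for the upper knuckle, 116 mm above the door's bottom edge, on the same line. Home: 128 mm above the bench.
- free_edge (a point): Middle of the door's free (+y) edge, in the middle plane, 82.5 mm from the centre. Hung and shut, the door has the locker's axis directions; open by an angle a, it is turned +a about the upward axis from that, its free edge in front of the locker. It turns freely on the pins to past 90 degrees and stays where it is left.
- stand: Wooden stand fixed to the bench: batten 75 x 150 x 20 mm tall, four blocks on it (tops 45 mm above the bench) forming two notches 19 mm wide and 25 mm deep, in which the door stands. Origin under its centre; same axis directions as the standing door.
- tray_centre (a point): Centre of the aluminium tackle tray (220 x 130 x 32 mm, four compartments), a bystander.
- reel_centre (a point): Middle of the spinning reel lying on its side (about 150 x 120 x 85 mm), a bystander.
- lure_a_centre (a point): Centre of the large rubber lure (110 mm long, 18 mm high), a bystander.
- lure_b_centre (a point): Centre of a smaller rubber lure (90 mm), a bystander.
- lure_c_centre (a point): Centre of the rubber lure lying in the tray (85 mm), a bystander.
- float_centre (a point): Centre of the cork float (34 mm thick, with a 110 mm stem), a bystander.
- driver_grip (a point): Handle of the screwdriver (190 mm long), a bystander.
- spool_centre (a point): Centre of the line spool (64 mm across, 30 mm high), a bystander.
There are look-alikes about, which are no part of the job. Of the things shaped like the stand, the wooden one is meant.

How it is judged (in metres and radians):
On the way, in this order (a step that is already met when the one before it is completed fails the run):
1. the door has been lifted out of the stand's notches (height (world z) of door_centre above 0.135 m and contact force between door and stand below 0.1 N), for 0.1 s.
2. both knuckles are home on their pins with the hinges carrying the released door (horizontal distance between knuckle_low and hinge_low below 0.011 m and horizontal distance between knuckle_high and hinge_high below 0.011 m and height (world z) of knuckle_low below 0.041 m and height (world z) of knuckle_high below 0.131 m and contact force between door and the fingers below 0.1 N and contact force between door and locker above 1 N), for 0.2 s.
At the end, for the whole second after the job is handed in: Both knuckles are on their pins and within 3 mm of their shoulders (each within 11 mm of its drawing position seen from above), the door upright within 0.06 rad, its free edge within 5.5 mm of the stops, at rest and released (horizontal distance between knuckle_low and hinge_low below 0.011 m and horizontal distance between knuckle_high and hinge_high below 0.011 m and height (world z) of knuckle_low below 0.041 m and height (world z) of knuckle_high below 0.131 m and x of free_edge in the frame of locker above -0.09 m and angle between door_centre's own z axis and vertical below 0.06 rad and linear speed of door below 0.02 m/s and angular speed of door below 0.1 rad/s and contact force between door and the arm below 0.1 N); the robot touches nothing.
It fails at once if the door presses or knocks on the locker or its hinges with more than 30 N (contact force between door and locker above 30 N).
It fails at once if the door, let go of at its hinges, drops or slams (faster than 0.35 m/s) (horizontal distance between knuckle_low and hinge_low below 0.02 m and contact force between door and the fingers below 0.1 N and linear speed of door above 0.35 m/s).
It fails at once if another thing on the bench is moved by more than 20 mm (distance of any of tray_centre, reel_centre, lure_a_centre, lure_b_centre, lure_c_centre, float_centre, driver_grip, spool_centre from where it was at the start of the episode above 0.02 m).
It also fails if it takes over 72 s, if anything falls off the work surface, if the arm or the gripper's body presses on something with over 40 N, if the wrist force passes 120 N, or if a joint passes its speed limit or range.

## Working session

There is one attempt and no reset: what is moved stays moved. The work goes in short steps, Python scripts to look and compute and a tool call to move; the robot and the scene stay as the last step left them, time stands still between calls to the robot, and variables do not carry over. Pictures are saved under pics/ and viewed, about 8 in all and at most 12, crops included, and the job is handed in when it is done.

Besides the shell and the picture viewer there is one more tool, called after ">>>" by a JSON object that holds its "api" and its "payload". arm_command: Moves the arm, as the interface text tells. Its arguments: {"type":"object","properties":{"targets":{"type":"array"}},"required":["targets"]}

```bash
mkdir -p pics; cat > h.py <<'E'
import numpy as np, cv2, json
from rig import bot, viewer, ticket
def cap(n, out=None):
    c=viewer.capture(n)
    if out: cv2.imwrite('pics/'+out, cv2.cvtColor(c['frame'],cv2.COLOR_RGB2BGR))
    c['K']=np.array([[c['fx'],0,c['cx']],[0,c['fy'],c['cy']],[0,0,1.]]); c['D']=np.array(c['D'],float); c['view']=np.array(c['view'])
    return c
def proj(c,P):
    V=c['view']; r=cv2.Rodrigues(V[:3,:3])[0]
    return cv2.projectPoints(np.array(P,float).reshape(-1,3),r,V[:3,3],c['K'],c['D'])[0].reshape(-1,2)
def ray(c,uv):
    n=cv2.undistortPoints(np.array(uv,float).reshape(-1,1,2),c['K'],c['D']).reshape(-1,2)
    V=c['view'];R=V[:3,:3];o=-R.T@V[:3,3]
    return o,np.c_[n,np.ones(len(n))]@R
def onz(c,uv,z):
    o,d=ray(c,uv); z=np.broadcast_to(z,len(d)); return o+d*((z-o[2])/d[:,2])[:,None]
E
python3 - <<'E'
from h import *
a=cap('scene');b=cap('top')
im=np.hstack([a['frame'],b['frame']])
for n,c in(('scene',a),('top',b)):
    cv2.imwrite(f'pics/{n}0.png',cv2.resize(c['frame'][:,:,::-1],(800,600),interpolation=cv2.INTER_CUBIC))
    np.save(f'{n}0.npy',c['frame'])
    V=c['view'];print(n,c['fx'],-V[:3,:3].T@V[:3,3],V[2,:3],c['D'])
s=bot.read_state();print(s)
E
```

```text
scene 420.22125885389295 [ 1.11931241 -0.59640339  1.31839804] [-0.39136107  0.41170527 -0.82300382] [0.04300999 0.         0.         0.         0.        ]
top 450.9477995001466 [ 0.3969539  -0.02510418  1.46466443] [ 0.12034253  0.01976425 -0.99253567] [0.04361085 0.         0.         0.         0.        ]
{'time_s': 0.1, 'joint_positions': array([-7.40528898e+01,  3.02746578e+01,  8.21468741e+01, -4.09963170e-04,
        6.76891165e+01, -1.02271155e+01]), 'qvel': array([-0.04487769, -0.21431974, -0.22537926, -0.03332337,  0.01559813,
       -0.05620539]), 'tau': array([ 2.53448854e-05, -4.40988028e+01, -1.77150500e+01,  6.34493446e-02,
        5.33559930e-02, -4.13491159e-05]), 'position': array([ 0.27557461, -0.56040379,  0.29137048]), 'tcp_rot': array([[ 4.41104114e-01, -8.97455778e-01, -5.36955793e-04],
       [-8.97453923e-01, -4.41104312e-01,  1.85503941e-03],
       [-1.90166935e-03, -3.36372433e-04, -9.99998135e-01]]), 'force': array([-0.53948627,  0.29959498, -0.06718748]), 'moment': array([0.00407256, 0.02952546, 0.02423541]), 'opening': 0.9999354575926128}
```

View pics/scene0.png

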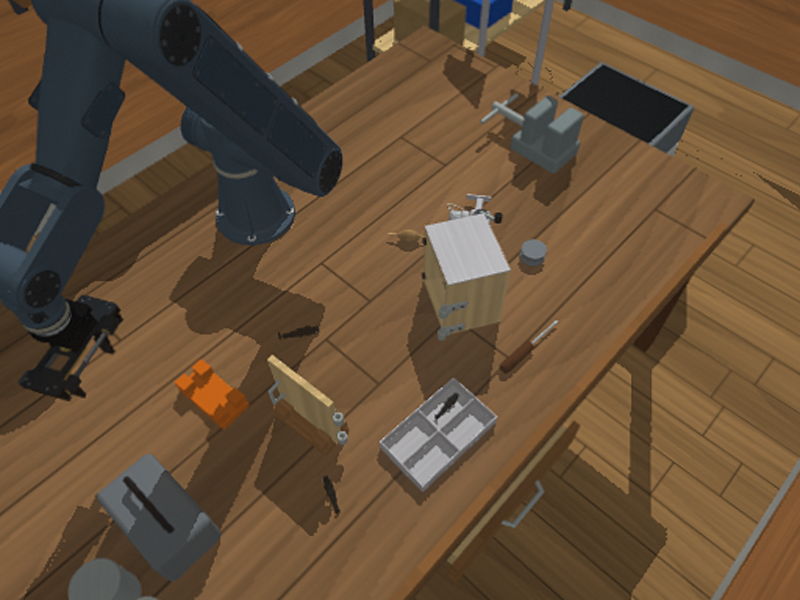

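View pics/top0.png

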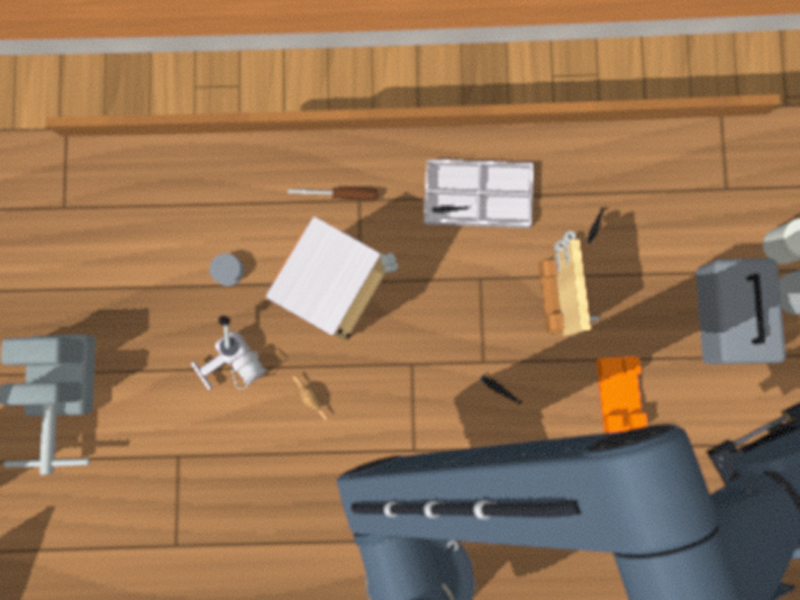

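```bash
python3 - <<'E'
from h import *
def cr(n,x,y,w,h,s=4):
    f=np.load(f'{n}0.npy')[y:y+h,x:x+w,::-1]
    return cv2.resize(f,None,fx=s,fy=s,interpolation=cv2.INTER_CUBIC)
cv2.imwrite('pics/lock.png',np.hstack([cr('scene',260,130,66,96,6),cr('top',165,130,100,96,4)[:, :]]) if 0 else np.hstack([cr('scene',262,132,66,95,6),cr('top',165,135,66,95,6)]))
cv2.imwrite('pics/door.png',np.hstack([cr('scene',162,218,66,95,6),cr('top',335,140,66,95,6)]))
E
```

```text
(no output)
```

View pics/lock.png

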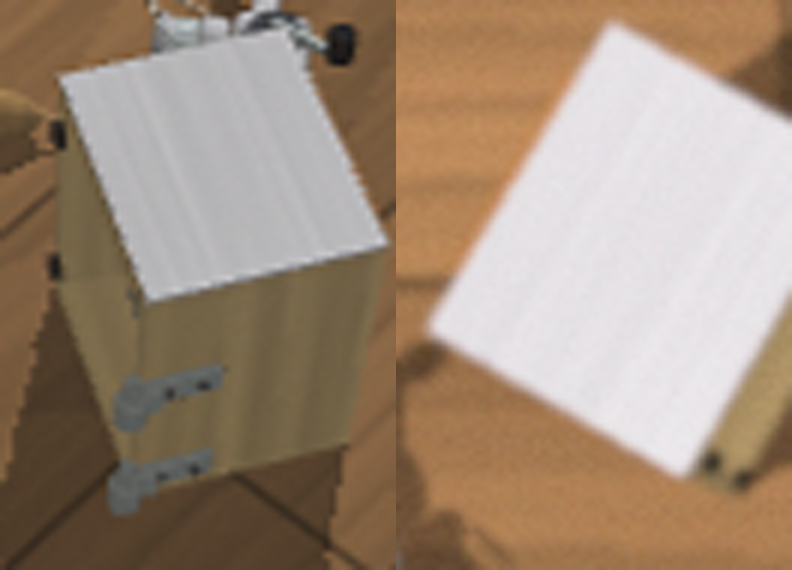

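View pics/door.png

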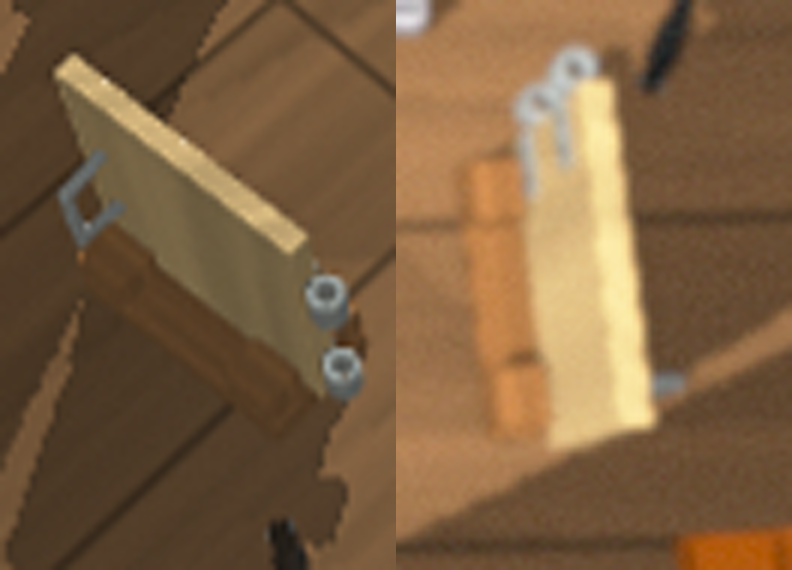

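```bash
cat > fit.py <<'E'
from h import *
from scipy.optimize import least_squares
S=cap('scene');T=cap('top')
def px(l,ox,oy,dx=0): return [((x-dx+.5)/6-.5+ox,(y+.5)/6-.5+oy) for x,y in l]
ls=px([(60,76),(148,302),(387,243),(290,30),(127,490),(347,444)],262,132)
lP_s=[(-.07,.085,.2),(-.07,-.085,.2),(.07,-.085,.2),(.07,.085,.2),(-.07,-.085,0),(.07,-.085,0)]
lt=px([(612,20),(430,328),(688,478)],165,135,396)
lP_t=[(.07,-.085,.2),(.07,.085,.2),(-.07,.085,.2)]
def tr(p,P):
    c,s=np.cos(p[2]),np.sin(p[2]);P=np.array(P);return np.c_[p[0]+c*P[:,0]-s*P[:,1],p[1]+s*P[:,0]+c*P[:,1],P[:,2]]
def fit(Ps,us,Pt,ut,p0):
    f=lambda p:np.r_[(proj(S,tr(p,Ps))-us).ravel(),(proj(T,tr(p,Pt))-ut).ravel()]
    r=least_squares(f,p0,loss='soft_l1');return r.x,f(r.x).reshape(-1,2)
# door frame with z from bench; bottom 20
ds=px([(54,72),(294,256),(307,238),(70,52),(326,290),(343,366)],162,218)
dP=[(-.0075,.0825,.196),(-.0075,-.0825,.196),(.0075,-.0825,.196),(.0075,.0825,.196),(0,-.0955,.160),(0,-.0955,.070)]
dt=px([(575,66),(539,103),(655,427),(581,80),(612,82)],335,140,396)
dPt=[(0,-.0955,.160),(0,-.0955,.070),(-.0075,.0825,.196),(.0075,-.0825,.196),(-.0075,-.0825,.196)]
if __name__=='__main__':
    for a in((lP_s,ls,lP_t,lt),(dP,ds,dPt,dt)):
        for y0 in(1.0,):
            x,r=fit(*a,[.55,0,y0]);print(x.round(4),np.degrees(x[2]).round(2));print(r.round(1).tolist())
            if a[0] is lP_s: print('hinge',tr(x,[(-.0845,-.097,.128)]))
            else: print('grip -25',tr(x,[(0,-.025,.174),(0,-.0955,.046)]))
E
python3 fit.py
```

```text
[0.5842 0.1598 1.0194] 58.41
[[-0.0, 0.2], [-0.2, 0.2], [0.0, 0.8], [-0.6, -0.2], [0.9, 0.9], [0.1, -0.0], [0.3, 0.6], [-0.3, 0.2], [-1.0, -0.0]]
hinge [[0.62253927 0.03702212 0.128     ]]
[ 0.5565 -0.3053  1.643 ] 94.14
[[-0.5, -0.2], [-0.8, -0.2], [0.5, -0.8], [0.4, -0.2], [-0.0, 0.1], [-0.2, -0.4], [0.3, 0.1], [0.5, -0.3], [0.1, -0.5], [-0.3, 0.0], [-0.1, -0.8]]
grip -25 [[ 0.58146996 -0.30349563  0.174     ]
 [ 0.65178604 -0.29840656  0.046     ]]
```

```bash
cat > go.py <<'E'
import sys
from h import *
def off(x,y,z,yaw=None):
    s=bot.read_state();R=np.array(s['tcp_rot']);d=R.T@(np.array([x,y,z])-s['position'])*100
    if yaw is None: return d.round(2),None
    a=np.radians(yaw);Rt=np.array([[np.cos(a),np.sin(a),0],[np.sin(a),-np.cos(a),0],[0,0,-1]])
    return d.round(2),np.degrees(cv2.Rodrigues(R.T@Rt)[0].ravel()).round(2)
if __name__=='__main__':
    v=list(map(float,sys.argv[1:]));print(*off(*v))
E
python3 go.py .276 -.561 .36 -63.8; python3 go.py .5815 -.3035 .34 -85.86;python3 go.py .5815 -.3035 .225 -85.86
```

```text
[ 0.05 -0.02 -6.84] [-0.01  0.08 -0.03]
[ -9.59 -38.79  -4.82] [ 0.    0.08 22.03]
[ -9.57 -38.79   6.68] [ 0.    0.08 22.03]
```

>>> {"api": "arm_command", "payload": {"targets": [{"rot":[0,0,0],"offset":[0,0,-5],"gripper":0},{"rot":[0,0,5],"offset":[0,-3,-8],"gripper":0},{"rot":[0,0,22],"offset":[-9.6,-38.8,-8],"gripper":0},{"rot":[0,0,22],"offset":[-9.6,-38.8,-8],"gripper":0},{"rot":[0,0,22],"offset":[-9.6,-38.8,-8],"gripper":0},{"rot":[0,0,22],"offset":[-9.6,-38.8,-8],"gripper":0},{"rot":[0,0,22],"offset":[-9.6,-38.8,-8],"gripper":0},{"rot":[0,0,22],"offset":[-9.6,-38.8,-8],"gripper":0}]}}

```text
time_s: 1.0
position: [0.5269, -0.3509, 0.3721]
tcp_rot: [[0.073, -0.997, -0.0], [-0.997, -0.073, 0.0], [-0.0, 0.0, -1.0]]
force: [0.4, -0.9, 0.3]
opening: 1.003
```

```bash
python3 go.py .5815 -.3035 .31 -85.86; python3 go.py .5815 -.3035 .225 -85.86
```

```text
[-4.33 -5.79  6.21] [0.01 0.01 0.02]
[-4.33 -5.79 14.71] [0.01 0.01 0.02]
```

>>> {"api": "arm_command", "payload": {"targets": [{"rot":[0,0,0],"offset":[-4.3,-5.8,5],"gripper":0},{"rot":[0,0,0],"offset":[-4.3,-5.8,5],"gripper":0},{"rot":[0,0,0],"offset":[-4.3,-5.8,5],"gripper":0},{"rot":[0,0,0],"offset":[-4.3,-5.8,5],"gripper":0}]}}

```text
time_s: 1.4
position: [0.5805, -0.3047, 0.3213]
tcp_rot: [[0.075, -0.997, -0.002], [-0.997, -0.075, 0.001], [-0.001, 0.002, -1.0]]
force: [-0.3, 0.5, -0.3]
opening: 0.997
```

```bash
python3 - <<'E'
from go import *
print(off(.5815,-.3035,.225,-85.86), bot.read_state()['position'])
c=cap('top');f=c['frame'];d=cap('scene')['frame']
cr=lambda f,x,y:cv2.resize(f[y:y+110,x:x+80,::-1],None,fx=5,fy=5,interpolation=cv2.INTER_CUBIC)
cv2.imwrite('pics/pre.png',np.hstack([cr(d,140,190),cr(f,330,130)]))
E
```

```text
(array([-0.11, -0.13,  9.63]), array([0.11, 0.04, 0.14])) [ 0.58051765 -0.30471998  0.32133894]
```

View pics/pre.png

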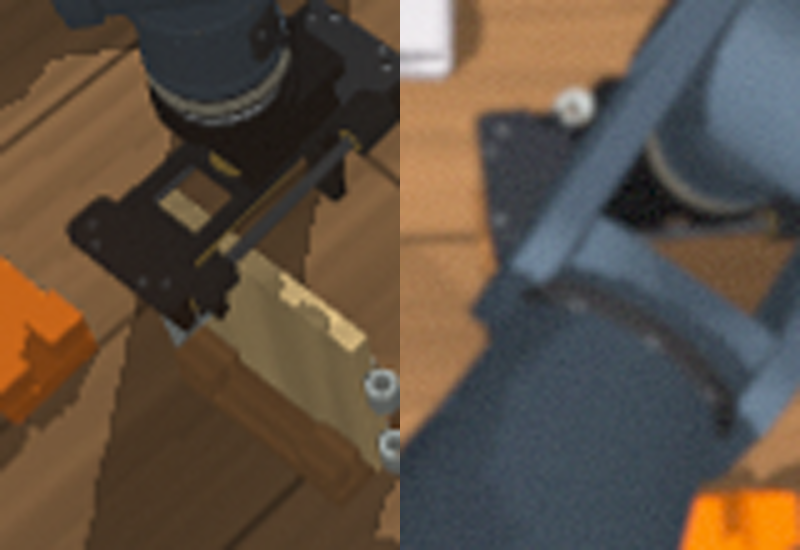

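>>> {"api": "arm_command", "payload": {"targets": [{"rot":[0.1,0,0],"offset":[-0.1,-0.1,4],"gripper":0},{"rot":[0.1,0,0],"offset":[-0.1,-0.1,7.5],"gripper":0},{"rot":[0.1,0,0],"offset":[-0.1,-0.1,9.4],"gripper":0},{"rot":[0.1,0,0],"offset":[-0.1,-0.1,9.4],"gripper":0},{"rot":[0.1,0,0],"offset":[-0.1,-0.1,9.4],"gripper":1},{"rot":[0.1,0,0],"offset":[-0.1,-0.1,9.4],"gripper":1},{"rot":[0.1,0,0],"offset":[-0.1,-0.1,9.4],"gripper":1},{"rot":[0.1,0,0],"offset":[-0.1,-0.1,9.4],"gripper":1}]}}

```text
time_s: 2.3
position: [0.5818, -0.3047, 0.2297]
tcp_rot: [[0.073, -0.997, 0.004], [-0.997, -0.073, -0.001], [0.002, -0.004, -1.0]]
force: [0.8, 0.0, 0.0]
opening: 0.725
```

>>> {"api": "arm_command", "payload": {"targets": [{"rot":[0,0,0],"offset":[0,0,0],"gripper":1},{"rot":[0,0,0],"offset":[0,0,0],"gripper":1},{"rot":[0,0,0],"offset":[0,0,0],"gripper":1}]}}

```text
time_s: 2.6
position: [0.5814, -0.3042, 0.2284]
tcp_rot: [[0.073, -0.997, 0.002], [-0.997, -0.073, 0.0], [0.0, -0.002, -1.0]]
force: [0.5, 0.2, -0.1]
opening: 0.448
```

>>> {"api": "arm_command", "payload": {"targets": [{"rot":[0,0,0],"offset":[0,0,0],"gripper":1},{"rot":[0,0,0],"offset":[0,0,0],"gripper":1},{"rot":[0,0,0],"offset":[0,0,0],"gripper":1},{"rot":[0,0,0],"offset":[0,0,0],"gripper":1},{"rot":[0,0,0],"offset":[0,0,0],"gripper":1}]}}

```text
time_s: 3.1
position: [0.5814, -0.3043, 0.2281]
tcp_rot: [[0.073, -0.997, 0.002], [-0.997, -0.073, 0.0], [0.0, -0.002, -1.0]]
force: [0.2, -0.2, 0.3]
opening: 0.172
```

>>> {"api": "arm_command", "payload": {"targets": [{"rot":[0,0,0],"offset":[0,0,-1],"gripper":1},{"rot":[0,0,0],"offset":[0,0,-2],"gripper":1},{"rot":[0,0,0],"offset":[0,0,-4],"gripper":1},{"rot":[0,0,0],"offset":[0,0,-6.5],"gripper":1},{"rot":[0,0,0],"offset":[0,0,-8],"gripper":1},{"rot":[0,0,0],"offset":[0,0,-8],"gripper":1}]}}

```text
time_s: 3.7
position: [0.5825, -0.3052, 0.3122]
tcp_rot: [[0.073, -0.997, 0.008], [-0.997, -0.073, -0.004], [0.005, -0.007, -1.0]]
force: [0.8, -0.2, -2.9]
opening: 0.166
```

```bash
python3 - <<'E'
from h import *
s=bot.read_state();print(s['position'],s['force'],s['moment'],s['joint_positions'])
# look at both knuckles
c=cap('top');f=c['frame'];d=cap('scene');np.save('sl.npy',d['frame'])
p=proj(d,[(.6518,-.2984,.16+.078)])[0];print(p)
cr=lambda f,x,y:cv2.resize(f[y:y+110,x:x+80,::-1],None,fx=5,fy=5,interpolation=cv2.INTER_CUBIC)
cv2.imwrite('pics/lift.png',np.hstack([cr(d['frame'],150,180),cr(f,330,120)]))
E
```

```text
[ 0.58248634 -0.30521614  0.31216699] [ 0.77620144 -0.1770646  -2.94475423] [ 0.01794267 -0.03635894 -0.06347987] [-3.73973128e+01  3.15203446e+01  7.61348321e+01  7.40586376e-02
  7.18419637e+01  4.84054257e+01]
[213.38328437 254.3231803 ]
```

View pics/lift.png

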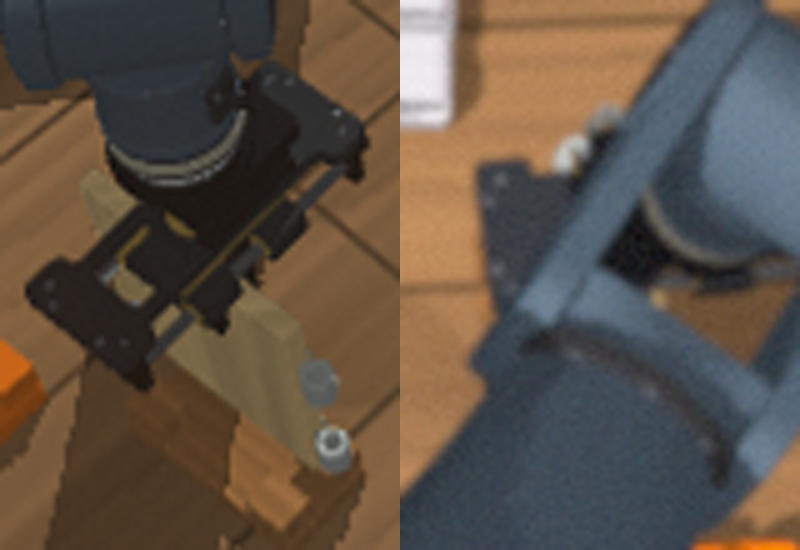

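```bash
python3 - <<'E'
from fit import *
p=[.5842,.1598,1.0194]
q=lambda P,c,ox,oy:((proj(c,tr(p,P))-[ox,oy])+.5)*6-.5
for dx,dy in((0,0),(.0045,0),(0,.0055)):
    P=[(-.0845+dx,-.097+dy,z) for z in(.148,.128,.106,.058,.038,.016)]
    print(dx,dy,q(P,S,262,132).round(0).tolist(), proj(T,tr(p,P[:1])))
f=np.load('top0.npy')[155:185,230:265,::-1]
g=np.load('scene0.npy')[186:222,272:308,::-1]
r=lambda f:cv2.resize(f,(600,600),interpolation=cv2.INTER_CUBIC)
cv2.imwrite('pics/hin.png',cv2.resize(np.hstack([r(g),r(f)]),(800,400)))
E
```

```text
0 0 [[125.0, 380.0], [123.0, 400.0], [122.0, 421.0], [119.0, 466.0], [118.0, 484.0], [116.0, 503.0]] [[250.40910151 164.52592562]]
0.0045 0 [[132.0, 378.0], [131.0, 398.0], [129.0, 419.0], [126.0, 464.0], [125.0, 482.0], [123.0, 501.0]] [[249.0993595  163.77605559]]
0 0.0055 [[122.0, 372.0], [120.0, 392.0], [119.0, 413.0], [116.0, 458.0], [115.0, 476.0], [114.0, 496.0]] [[249.46965735 166.11499036]]
```

View pics/hin.png

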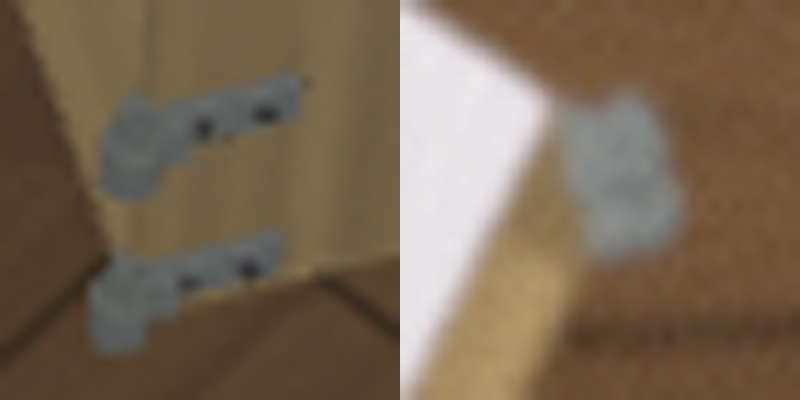

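```bash
python3 - <<'E'
from go import *
# target: knuckle low point at pin + (u,v) offset; door yaw 118.4
print('targets (TCP) for knuckle at pin nominal:')
yaw=118.4;a=np.radians(yaw);dx=np.array([np.cos(a),np.sin(a)]);dy=np.array([-np.sin(a),np.cos(a)])
pin=np.array([.6225,.0370]);L=.0706
t=pin+dy*L;print(t,dx,dy)
st=t+dy*.05
print(st, off(*st,.32,-61.6))
E
```

```text
targets (TCP) for knuckle at pin nominal:
[0.56039681 0.00342093] [-0.47562421  0.87964857] [-0.87964857 -0.47562421]
[ 0.51641438 -0.02036028] (array([-28.74,   4.34,  -1.24]), array([-1.000e-02,  1.000e-01, -2.423e+01]))
```

```bash
python3 - <<'E'
from go import *
T=cap('top')
print(onz(T,[(485*.64,377*.64),(520*.64,402*.64),(300*.64,378*.64),(326*.64,416*.64)],[.01,.01,.02,.02]).round(3))
for n in((.6246,.0404),):
  yaw=118.4;a=np.radians(yaw);dx=np.array([np.cos(a),np.sin(a)]);dy=np.array([-np.sin(a),np.cos(a)])
  for u,v in((-.022,.035),):
    t=np.array(n)+dy*(.0706+v)+dx*u;print(t,off(*t,.32,-61.6))
E
```

```text
[[ 0.393 -0.143  0.01 ]
 [ 0.341 -0.212  0.01 ]
 [ 0.4    0.234  0.02 ]
 [ 0.322  0.182  0.02 ]]
[ 0.54217284 -0.02917819] (array([-27.68,   1.84,  -1.26]), array([ -0.  ,   0.11, -24.23]))
```

>>> {"api": "arm_command", "payload": {"targets": [{"rot":[0,0,-6],"offset":[-4,0.3,-1.3],"gripper":1},{"rot":[0,0,-12],"offset":[-8,0.6,-1.3],"gripper":1},{"rot":[0,0,-18],"offset":[-12,0.8,-1.3],"gripper":1},{"rot":[0,0,-24.2],"offset":[-16,1,-1.3],"gripper":1},{"rot":[0,0,-24.2],"offset":[-20,1.3,-1.3],"gripper":1},{"rot":[0,0,-24.2],"offset":[-24,1.6,-1.3],"gripper":1},{"rot":[0,0,-24.2],"offset":[-27.7,1.8,-1.3],"gripper":1},{"rot":[0,0,-24.2],"offset":[-27.7,1.8,-1.3],"gripper":1}]}}

```text
time_s: 4.75
position: [0.541, -0.0248, 0.3202]
tcp_rot: [[0.479, -0.878, -0.002], [-0.878, -0.479, 0.003], [-0.004, 0.001, -1.0]]
force: [-0.5, -0.9, -2.3]
opening: 0.171
```

```bash
cat > uv.py <<'E'
from go import *
a=np.radians(118.4);dx=np.array([np.cos(a),np.sin(a)]);dy=np.array([-np.sin(a),np.cos(a)])
n=np.array((.6246,.0404))
def at(u,v,z): t=n+dy*(.0706+v)+dx*u; return off(*t,z,-61.6)
def rep():
    s=bot.read_state();R=np.array(s['tcp_rot']);d=np.array(s['position'][:2])-n
    print('u %.2f v %.2f z %.1f mm'%(d@dx*1e3,d@dy*1e3-70.6,s['position'][2]*1e3),'F(u,v,z)',(s['force'][:2]@dx).round(2),(s['force'][:2]@dy).round(2),s['force'][2].round(2),'M',np.array(s['moment']).round(3),'yaw %.2f'%np.degrees(np.arctan2(R[1,0],R[0,0])),'tilt',R[2,:2].round(4))
E
python3 -c "
from uv import *
rep();print(at(-.022,.035,.23))"
```

```text
u -17.58 v 33.94 z 320.2 mm F(u,v,z) -0.57 0.86 -2.28 M [-0.048 -0.045 -0.028] yaw -61.35 tilt [-0.0042  0.0005]
(array([0.48, 0.1 , 9.02]), array([0.03, 0.24, 0.25]))
```

>>> {"api": "arm_command", "payload": {"targets": [{"rot":[0,0,0],"offset":[0.2,0,3],"gripper":1},{"rot":[0,0,0],"offset":[0.2,0,6],"gripper":1},{"rot":[0,0,0],"offset":[0.2,0,8],"gripper":1},{"rot":[0,0,0],"offset":[0.2,0,9],"gripper":1},{"rot":[0,0,0],"offset":[0.2,0,9],"gripper":1},{"rot":[0,0,0],"offset":[0.2,0,9],"gripper":1}]}}

```text
time_s: 5.35
position: [0.5448, -0.0316, 0.2316]
tcp_rot: [[0.475, -0.88, 0.003], [-0.88, -0.475, -0.0], [0.001, -0.002, -1.0]]
force: [0.1, 0.4, -2.6]
opening: 0.171
```

```bash
python3 -c "
from uv import *
rep();print(at(-.022,.0,.23))
d=cap('scene')['frame'];np.save('s1.npy',d)
cv2.imwrite('pics/app.png',cv2.resize(d[130:240,230:340,::-1],None,fx=5,fy=5,interpolation=cv2.INTER_CUBIC))"
```

```text
u -25.36 v 33.84 z 231.6 mm F(u,v,z) 0.36 -0.28 -2.57 M [ 0.01  -0.018 -0.035] yaw -61.65 tilt [ 0.0014 -0.0022]
(array([-0.34, -3.38,  0.16]), array([-0.13, -0.08, -0.05]))
```

View pics/app.png

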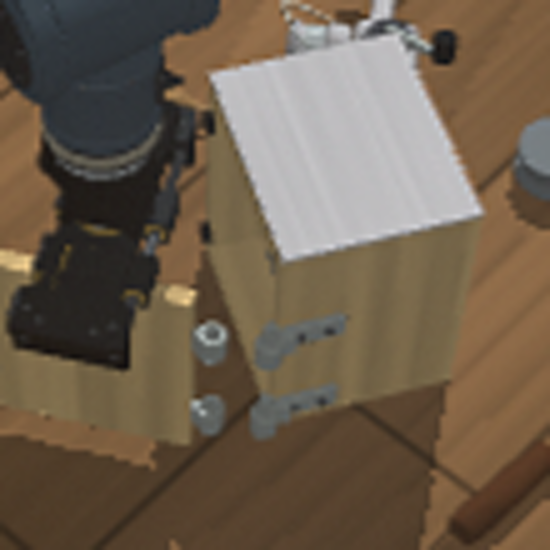

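>>> {"api": "arm_command", "payload": {"targets": [{"rot":[0,0,0],"offset":[0,-1,0.1],"gripper":1},{"rot":[0,0,0],"offset":[0,-2,0.1],"gripper":1},{"rot":[0,0,0],"offset":[0,-3,0.1],"gripper":1},{"rot":[0,0,0],"offset":[0,-3.4,0.1],"gripper":1},{"rot":[0,0,0],"offset":[0,-3.4,0.1],"gripper":1},{"rot":[0,0,0],"offset":[0,-3.4,0.1],"gripper":1}]}}

```text
time_s: 6.0
position: [0.5739, -0.0148, 0.2301]
tcp_rot: [[0.476, -0.88, 0.001], [-0.88, -0.476, 0.0], [0.0, -0.001, -1.0]]
force: [-0.2, -0.4, -1.9]
opening: 0.169
```

```bash
python3 -c "
from uv import *
rep()
S=cap('scene')
k,p=onz(S,[(271.6,195.8),(283.6,195.2)],[.1635,.148])
print(k,p,n+dx*-.02536+dy*.03384)
r=p[:2]-k[:2];print('pin-knuckle u,v',r@dx,r@dy,'expected',.02536,-.03384)"
```

```text
u -24.41 v 0.23 z 230.1 mm F(u,v,z) -0.29 0.37 -1.92 M [ 0.051 -0.007 -0.026] yaw -61.60 tilt [ 0.0003 -0.0009]
[0.6052964  0.00168013 0.1635    ] [0.62648274 0.03898302 0.148     ] [0.60689452 0.00199699]
pin-knuckle u,v 0.022736694492590314 -0.036378687568025245 expected 0.02536 -0.03384
```

>>> {"api": "arm_command", "payload": {"targets": [{"rot":[0,0,0],"offset":[-0.2,-0.2,0],"gripper":1},{"rot":[0,0,0],"offset":[-0.4,-0.2,0],"gripper":1},{"rot":[0,0,0],"offset":[-0.5,-0.2,0],"gripper":1},{"rot":[0,0,0],"offset":[-0.5,-0.2,0],"gripper":1}]}}

```text
time_s: 6.45
position: [0.5733, -0.0095, 0.2303]
tcp_rot: [[0.475, -0.88, 0.001], [-0.88, -0.475, 0.0], [0.001, -0.001, -1.0]]
force: [-0.5, 0.3, -1.3]
opening: 0.167
```

```bash
python3 -c "
from uv import *
rep()"
```

```text
u -19.44 v -1.71 z 230.3 mm F(u,v,z) 0.47 0.26 -1.26 M [-0.02  -0.033 -0.011] yaw -61.62 tilt [ 0.0005 -0.0014]
```

>>> {"api": "arm_command", "payload": {"targets": [{"rot":[0,0,0],"offset":[-0.1,0,0],"gripper":1},{"rot":[0,0,0],"offset":[-0.2,0,0],"gripper":1},{"rot":[0,0,0],"offset":[-0.2,0,0],"gripper":1}]}}

```text
time_s: 6.75
position: [0.5724, -0.0077, 0.2302]
tcp_rot: [[0.475, -0.88, 0.002], [-0.88, -0.475, 0.0], [0.001, -0.001, -1.0]]
force: [0.2, -0.3, -2.8]
opening: 0.164
```

```bash
python3 -c "
from uv import *
rep()"
```

```text
u -17.53 v -1.81 z 230.2 mm F(u,v,z) -0.4 -0.06 -2.84 M [ 0.002  0.038 -0.012] yaw -61.62 tilt [ 0.0005 -0.0014]
```

>>> {"api": "arm_command", "payload": {"targets": [{"rot":[0,0,0],"offset":[-0.1,0,0],"gripper":1},{"rot":[0,0,0],"offset":[-0.15,0,0],"gripper":1},{"rot":[0,0,0],"offset":[-0.15,0,0],"gripper":1}]}}

```text
time_s: 7.05
position: [0.5718, -0.0065, 0.2303]
tcp_rot: [[0.475, -0.88, 0.002], [-0.88, -0.475, 0.0], [0.001, -0.002, -1.0]]
force: [0.1, -0.2, -2.4]
opening: 0.175
```

```bash
python3 -c "
from uv import *
rep()"
```

```text
u -16.09 v -1.86 z 230.3 mm F(u,v,z) -0.21 -0.02 -2.39 M [ 0.008 -0.053 -0.006] yaw -61.62 tilt [ 0.0006 -0.0015]
```

>>> {"api": "arm_command", "payload": {"targets": [{"rot":[0,0,0],"offset":[-0.1,0,0],"gripper":1},{"rot":[0,0,0],"offset":[-0.15,0,0],"gripper":1},{"rot":[0,0,0],"offset":[-0.15,0,0],"gripper":1}]}}

```text
time_s: 7.35
position: [0.5711, -0.0051, 0.2303]
tcp_rot: [[0.475, -0.88, 0.002], [-0.88, -0.475, 0.0], [0.001, -0.002, -1.0]]
force: [-1.2, -0.3, -2.7]
opening: 0.17
```

```bash
python3 -c "
from uv import *
rep()"
```

```text
u -14.56 v -1.88 z 230.3 mm F(u,v,z) 0.27 1.19 -2.66 M [-0.001  0.013  0.005] yaw -61.62 tilt [ 0.0006 -0.0015]
```

>>> {"api": "arm_command", "payload": {"targets": [{"rot":[0,0,0],"offset":[-0.1,0,0],"gripper":1},{"rot":[0,0,0],"offset":[-0.15,0,0],"gripper":1},{"rot":[0,0,0],"offset":[-0.15,0,0],"gripper":1}]}}

```text
time_s: 7.65
position: [0.5706, -0.0041, 0.2303]
tcp_rot: [[0.475, -0.88, 0.002], [-0.88, -0.475, -0.0], [0.001, -0.002, -1.0]]
force: [0.0, -1.0, -2.3]
opening: 0.172
```

```bash
python3 -c "
from uv import *
rep()"
```

```text
u -13.43 v -1.92 z 230.3 mm F(u,v,z) -0.87 0.45 -2.3 M [-0.197 -0.086  0.045] yaw -61.63 tilt [ 0.0013 -0.0017]
```

>>> {"api": "arm_command", "payload": {"targets": [{"rot":[0,0,0],"offset":[-0.07,0,0],"gripper":1},{"rot":[0,0,0],"offset":[-0.07,0,0],"gripper":1}]}}

```text
time_s: 7.85
position: [0.5704, -0.0038, 0.2304]
tcp_rot: [[0.475, -0.88, 0.003], [-0.88, -0.475, -0.001], [0.002, -0.002, -1.0]]
force: [0.8, -2.8, -2.9]
opening: 0.167
```

```bash
python3 -c "
from uv import *
rep()"
```

```text
u -13.07 v -1.93 z 230.4 mm F(u,v,z) -2.84 0.64 -2.89 M [-0.51  -0.149 -0.124] yaw -61.64 tilt [ 0.002  -0.0019]
```

>>> {"api": "arm_command", "payload": {"targets": [{"rot":[0,0,0],"offset":[0.3,0,0],"gripper":1},{"rot":[0,0,0],"offset":[0.8,0.5,0],"gripper":1},{"rot":[0,0,0],"offset":[0.8,1.5,0],"gripper":1},{"rot":[0,0,0],"offset":[0.8,2.4,0],"gripper":1},{"rot":[0,0,0],"offset":[0,2.4,0],"gripper":1},{"rot":[0,0,0],"offset":[-0.8,2.4,0],"gripper":1},{"rot":[0,0,0],"offset":[-1.4,2.3,0],"gripper":1},{"rot":[0,0,0],"offset":[-1.4,2.3,0],"gripper":1}]}}

```text
time_s: 8.65
position: [0.5427, -0.0006, 0.2303]
tcp_rot: [[0.477, -0.879, 0.001], [-0.879, -0.477, 0.001], [0.0, -0.001, -1.0]]
force: [-0.8, -0.6, -2.6]
opening: 0.171
```

```bash
python3 -c "
from uv import *
rep()"
```

```text
u 2.93 v 20.93 z 230.3 mm F(u,v,z) -0.14 0.98 -2.57 M [ 0.042 -0.049 -0.05 ] yaw -61.54 tilt [ 0.0002 -0.0015]
```

>>> {"api": "arm_command", "payload": {"targets": [{"rot":[0,0,0],"offset":[0,-0.2,0],"gripper":1},{"rot":[0,0,0],"offset":[0,-0.4,0],"gripper":1},{"rot":[0,0,0],"offset":[0,-0.5,0],"gripper":1},{"rot":[0,0,0],"offset":[0,-0.5,0],"gripper":1}]}}

```text
time_s: 9.05
position: [0.548, 0.0004, 0.2302]
tcp_rot: [[0.475, -0.88, 0.002], [-0.88, -0.475, 0.0], [0.001, -0.002, -1.0]]
force: [-0.1, 0.5, -2.3]
opening: 0.17
```

```bash
python3 -c "
from uv import *
rep()"
```

```text
u 1.24 v 15.79 z 230.2 mm F(u,v,z) 0.5 -0.2 -2.29 M [ 0.051 -0.016 -0.015] yaw -61.63 tilt [ 0.001  -0.0019]
```

>>> {"api": "arm_command", "payload": {"targets": [{"rot":[0,0,0],"offset":[0,-0.1,0],"gripper":1},{"rot":[0,0,0],"offset":[0,-0.15,0],"gripper":1},{"rot":[0,0,0],"offset":[0,-0.15,0],"gripper":1}]}}

```text
time_s: 9.35
position: [0.549, 0.0011, 0.2302]
tcp_rot: [[0.475, -0.88, 0.002], [-0.88, -0.475, 0.0], [0.001, -0.002, -1.0]]
force: [-0.1, 0.1, -2.4]
opening: 0.166
```

```bash
python3 -c "
from uv import *
rep()"
```

```text
u 1.43 v 14.59 z 230.2 mm F(u,v,z) 0.14 0.06 -2.36 M [ 0.    -0.014  0.065] yaw -61.63 tilt [ 0.0007 -0.0016]
```

>>> {"api": "arm_command", "payload": {"targets": [{"rot":[0,0,0],"offset":[0,-0.1,0],"gripper":1},{"rot":[0,0,0],"offset":[0,-0.15,0],"gripper":1},{"rot":[0,0,0],"offset":[0,-0.15,0],"gripper":1}]}}

```text
time_s: 9.65
position: [0.5497, 0.0017, 0.2302]
tcp_rot: [[0.475, -0.88, 0.0], [-0.88, -0.475, -0.0], [0.0, 0.0, -1.0]]
force: [-1.8, -2.5, -0.7]
opening: 0.168
```

```bash
python3 -c "
from uv import *
rep()"
```

```text
u 1.62 v 13.72 z 230.2 mm F(u,v,z) -1.33 2.72 -0.7 M [-0.251  0.363 -0.019] yaw -61.61 tilt [0.0004 0.    ]
```

>>> {"api": "arm_command", "payload": {"targets": [{"rot":[0,0,0],"offset":[0,-0.05,0],"gripper":1},{"rot":[0,0,0],"offset":[0,-0.1,0],"gripper":1},{"rot":[0,0,0],"offset":[0,-0.1,0],"gripper":1}]}}

```text
time_s: 9.95
position: [0.5499, 0.0019, 0.2301]
tcp_rot: [[0.476, -0.88, -0.002], [-0.88, -0.476, -0.001], [0.0, 0.002, -1.0]]
force: [-4.2, -3.1, 1.1]
opening: 0.168
```

```bash
python3 -c "
from uv import *
rep()"
```

```text
u 1.70 v 13.41 z 230.1 mm F(u,v,z) -0.77 5.16 1.11 M [-0.609  0.78  -0.05 ] yaw -61.60 tilt [0.     0.0018]
```

>>> {"api": "arm_command", "payload": {"targets": [{"rot":[0,0,0],"offset":[0,0.3,0],"gripper":1},{"rot":[0,0,0],"offset":[0,0.6,-0.5],"gripper":1},{"rot":[0,0,0],"offset":[0,0.6,-1.2],"gripper":1},{"rot":[0,0,0],"offset":[0,0.6,-1.8],"gripper":1},{"rot":[0,0,0],"offset":[0,0.6,-1.8],"gripper":1},{"rot":[0,0,0],"offset":[0,0.6,-1.8],"gripper":1},{"rot":[0,0,0],"offset":[0,0.6,-1.8],"gripper":1}]}}

```text
time_s: 10.65
position: [0.5458, -0.0004, 0.2482]
tcp_rot: [[0.475, -0.88, 0.002], [-0.88, -0.475, 0.0], [0.001, -0.002, -1.0]]
force: [0.8, 0.5, -1.6]
opening: 0.171
```

```bash
python3 -c "
from uv import *
rep();print(at(.00085,-.0004,.248))"
```

```text
u 1.63 v 18.14 z 248.2 mm F(u,v,z) 0.07 -0.99 -1.64 M [-0.022  0.012 -0.046] yaw -61.62 tilt [ 0.0006 -0.0016]
(array([ 0.08, -1.85,  0.02]), array([-0.09, -0.03, -0.02]))
```

>>> {"api": "arm_command", "payload": {"targets": [{"rot":[0,0,0],"offset":[0.08,-0.5,0],"gripper":1},{"rot":[0,0,0],"offset":[0.08,-1,0],"gripper":1},{"rot":[0,0,0],"offset":[0.08,-1.5,0],"gripper":1},{"rot":[0,0,0],"offset":[0.08,-1.85,0],"gripper":1},{"rot":[0,0,0],"offset":[0.08,-1.85,0],"gripper":1},{"rot":[0,0,0],"offset":[0.08,-1.85,0],"gripper":1}]}}

```text
time_s: 11.25
position: [0.5624, 0.0078, 0.2481]
tcp_rot: [[0.475, -0.88, 0.001], [-0.88, -0.475, 0.0], [0.0, -0.001, -1.0]]
force: [-0.3, 0.2, -1.7]
opening: 0.17
```

```bash
python3 -c "
from uv import *
rep();print(at(.00085,-.0004,.248))"
```

```text
u 0.85 v -0.38 z 248.1 mm F(u,v,z) 0.33 0.19 -1.71 M [0.017 0.012 0.061] yaw -61.61 tilt [ 0.0005 -0.0012]
(array([ 0.  , -0.  ,  0.01]), array([-0.07, -0.03, -0.01]))
```

>>> {"api": "arm_command", "payload": {"targets": [{"rot":[0,0,0],"offset":[0,0,0.2],"gripper":1},{"rot":[0,0,0],"offset":[0,0,0.4],"gripper":1},{"rot":[0,0,0],"offset":[0,0,0.4],"gripper":1}]}}

```text
time_s: 11.55
position: [0.5621, 0.0076, 0.2439]
tcp_rot: [[0.475, -0.88, 0.001], [-0.88, -0.475, 0.0], [0.0, -0.001, -1.0]]
force: [-0.2, -0.2, -2.0]
opening: 0.169
```

```bash
python3 -c "
from uv import *
rep();print(at(.00085,-.0004,.248))"
```

```text
u 0.87 v -0.02 z 243.9 mm F(u,v,z) -0.12 0.24 -1.99 M [0.019 0.011 0.014] yaw -61.64 tilt [ 0.0001 -0.0008]
(array([ 0.  , -0.04, -0.41]), array([-0.05, -0.01, -0.04]))
```

>>> {"api": "arm_command", "payload": {"targets": [{"rot":[0,0,0],"offset":[0,-0.03,0.15],"gripper":1},{"rot":[0,0,0],"offset":[0,-0.03,0.3],"gripper":1},{"rot":[0,0,0],"offset":[0,-0.03,0.4],"gripper":1},{"rot":[0,0,0],"offset":[0,-0.03,0.4],"gripper":1}]}}

```text
time_s: 11.95
position: [0.5626, 0.0078, 0.2401]
tcp_rot: [[0.475, -0.88, 0.001], [-0.88, -0.475, 0.0], [0.0, -0.001, -1.0]]
force: [-1.2, -0.4, -2.3]
opening: 0.17
```

```bash
python3 -c "
from uv import *
rep()"
```

```text
u 0.78 v -0.57 z 240.1 mm F(u,v,z) 0.25 1.25 -2.34 M [ 0.04  -0.018 -0.018] yaw -61.63 tilt [ 0.0004 -0.0013]
```

>>> {"api": "arm_command", "payload": {"targets": [{"rot":[0,0,0],"offset":[0,0,0.1],"gripper":1},{"rot":[0,0,0],"offset":[0,0,0.2],"gripper":1},{"rot":[0,0,0],"offset":[0,0,0.2],"gripper":1}]}}

```text
time_s: 12.25
position: [0.5626, 0.0078, 0.2381]
tcp_rot: [[0.475, -0.88, 0.001], [-0.88, -0.475, 0.0], [0.0, -0.001, -1.0]]
force: [-0.8, 0.3, -1.7]
opening: 0.169
```

```bash
python3 -c "
from uv import *
rep()"
```

```text
u 0.77 v -0.58 z 238.1 mm F(u,v,z) 0.59 0.55 -1.71 M [0.005 0.008 0.002] yaw -61.63 tilt [ 0.0005 -0.0013]
```

>>> {"api": "arm_command", "payload": {"targets": [{"rot":[0,0,0],"offset":[0,0,0.1],"gripper":1},{"rot":[0,0,0],"offset":[0,0,0.2],"gripper":1},{"rot":[0,0,0],"offset":[0,0,0.2],"gripper":1}]}}

```text
time_s: 12.55
position: [0.5626, 0.0078, 0.2361]
tcp_rot: [[0.475, -0.88, 0.001], [-0.88, -0.475, 0.0], [0.0, -0.001, -1.0]]
force: [0.7, 0.3, -1.6]
opening: 0.168
```

```bash
python3 -c "
from uv import *
rep()"
```

```text
u 0.75 v -0.57 z 236.1 mm F(u,v,z) -0.02 -0.74 -1.62 M [ 0.05  -0.009 -0.035] yaw -61.63 tilt [ 0.0005 -0.0013]
```

>>> {"api": "arm_command", "payload": {"targets": [{"rot":[0,0,0],"offset":[0,0,0.15],"gripper":1},{"rot":[0,0,0],"offset":[0,0,0.3],"gripper":1},{"rot":[0,0,0],"offset":[0,0,0.3],"gripper":1}]}}

```text
time_s: 12.85
position: [0.5626, 0.0078, 0.233]
tcp_rot: [[0.475, -0.88, 0.001], [-0.88, -0.475, 0.0], [0.0, -0.001, -1.0]]
force: [-0.1, 0.4, -1.9]
opening: 0.171
```

```bash
python3 -c "
from uv import *
rep()"
```

```text
u 0.81 v -0.55 z 233.0 mm F(u,v,z) 0.41 -0.05 -1.91 M [ 0.026 -0.004  0.016] yaw -61.63 tilt [ 0.0003 -0.0011]
```

>>> {"api": "arm_command", "payload": {"targets": [{"rot":[0,0,0],"offset":[0,0,0.15],"gripper":1},{"rot":[0,0,0],"offset":[0,0,0.3],"gripper":1},{"rot":[0,0,0],"offset":[0,0,0.45],"gripper":1},{"rot":[0,0,0],"offset":[0,0,0.6],"gripper":1},{"rot":[0,0,0],"offset":[0,0,0.6],"gripper":1}]}}

```text
time_s: 13.35
position: [0.5626, 0.0078, 0.227]
tcp_rot: [[0.475, -0.88, 0.001], [-0.88, -0.475, 0.0], [0.0, -0.001, -1.0]]
force: [-0.5, 0.4, -1.8]
opening: 0.169
```

```bash
python3 -c "
from uv import *
rep()"
```

```text
u 0.82 v -0.56 z 227.0 mm F(u,v,z) 0.56 0.29 -1.82 M [-0.006  0.013  0.012] yaw -61.63 tilt [ 0.0003 -0.0011]
```

>>> {"api": "arm_command", "payload": {"targets": [{"rot":[0,0,0],"offset":[0,0,0.1],"gripper":1},{"rot":[0,0,0],"offset":[0,0,0.2],"gripper":1},{"rot":[0,0,0],"offset":[0,0,0.3],"gripper":1},{"rot":[0,0,0],"offset":[0,0,0.3],"gripper":1}]}}

```text
time_s: 13.75
position: [0.5627, 0.0078, 0.2241]
tcp_rot: [[0.475, -0.88, 0.001], [-0.88, -0.475, 0.0], [0.0, -0.001, -1.0]]
force: [-0.1, 0.2, -1.5]
opening: 0.17
```

```bash
python3 -c "
from uv import *
rep()"
```

```text
u 0.77 v -0.62 z 224.1 mm F(u,v,z) 0.21 0.01 -1.55 M [ 0.046 -0.015 -0.004] yaw -61.63 tilt [ 0.0005 -0.0013]
```

>>> {"api": "arm_command", "payload": {"targets": [{"rot":[0,0,0],"offset":[0,0,0.1],"gripper":1},{"rot":[0,0,0],"offset":[0,0,0.2],"gripper":1},{"rot":[0,0,0],"offset":[0,0,0.25],"gripper":1},{"rot":[0,0,0],"offset":[0,0,0.25],"gripper":1}]}}

```text
time_s: 14.15
position: [0.5627, 0.0078, 0.2216]
tcp_rot: [[0.475, -0.88, 0.001], [-0.88, -0.475, 0.0], [0.001, -0.001, -1.0]]
force: [0.1, -0.5, -1.9]
opening: 0.172
```

```bash
python3 -c "
from uv import *
rep()"
```

```text
u 0.72 v -0.63 z 221.6 mm F(u,v,z) -0.47 0.18 -1.93 M [ 0.011 -0.003  0.023] yaw -61.63 tilt [ 0.0006 -0.0014]
```

>>> {"api": "arm_command", "payload": {"targets": [{"rot":[0,0,0],"offset":[0,0,0.05],"gripper":1},{"rot":[0,0,0],"offset":[0,0,0.1],"gripper":1},{"rot":[0,0,0],"offset":[0,0,0.1],"gripper":1}]}}

```text
time_s: 14.45
position: [0.5627, 0.0078, 0.2207]
tcp_rot: [[0.475, -0.88, 0.002], [-0.88, -0.475, 0.0], [0.001, -0.001, -1.0]]
force: [-1.2, -0.1, -2.4]
opening: 0.173
```

```bash
python3 -c "
from uv import *
rep()"
```

```text
u 0.73 v -0.65 z 220.7 mm F(u,v,z) 0.54 1.12 -2.45 M [ 0.022 -0.036 -0.018] yaw -61.63 tilt [ 0.0006 -0.0014]
```

>>> {"api": "arm_command", "payload": {"targets": [{"rot":[0,0,0],"offset":[0,0,0.05],"gripper":1},{"rot":[0,0,0],"offset":[0,0,0.08],"gripper":1},{"rot":[0,0,0],"offset":[0,0,0.08],"gripper":1}]}}

```text
time_s: 14.75
position: [0.5628, 0.0078, 0.22]
tcp_rot: [[0.475, -0.88, 0.002], [-0.88, -0.475, 0.0], [0.001, -0.002, -1.0]]
force: [-0.8, 0.4, -1.3]
opening: 0.173
```

```bash
python3 -c "
from uv import *
rep()"
```

```text
u 0.68 v -0.73 z 220.0 mm F(u,v,z) 0.71 0.49 -1.34 M [ 0.04  -0.017  0.004] yaw -61.63 tilt [ 0.0008 -0.0017]
```

>>> {"api": "arm_command", "payload": {"targets": [{"rot":[0,0,0],"offset":[0,0,0.05],"gripper":1},{"rot":[0,0,0],"offset":[0,0,0.05],"gripper":1}]}}

```text
time_s: 14.95
position: [0.5628, 0.0077, 0.2199]
tcp_rot: [[0.475, -0.88, 0.002], [-0.88, -0.475, -0.0], [0.001, -0.002, -1.0]]
force: [-1.5, 0.0, 1.9]
opening: 0.17
```

```bash
python3 -c "
from uv import *
rep()
f=cap('scene')['frame'];cv2.imwrite('pics/home.png',cv2.resize(f[130:240,230:340,::-1],None,fx=5,fy=5,interpolation=cv2.INTER_CUBIC))"
```

```text
u 0.63 v -0.71 z 219.9 mm F(u,v,z) 0.74 1.32 1.94 M [0.055 0.102 0.017] yaw -61.62 tilt [ 0.001  -0.0018]
```

View pics/home.png

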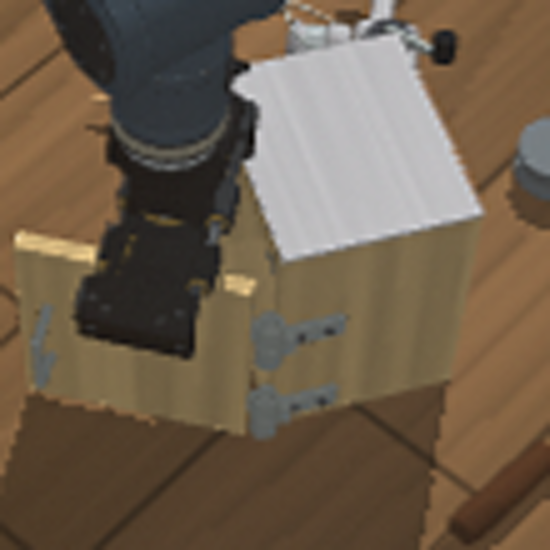

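>>> {"api": "arm_command", "payload": {"targets": [{"rot":[0,0,0],"offset":[0,0,0],"gripper":0.5},{"rot":[0,0,0],"offset":[0,0,0],"gripper":0.5},{"rot":[0,0,0],"offset":[0,0,0],"gripper":0.5},{"rot":[0,0,0],"offset":[0,0,0],"gripper":0.5},{"rot":[0,0,0],"offset":[0,0,0],"gripper":0.5},{"rot":[0,0,0],"offset":[0,0,0],"gripper":0.5},{"rot":[0,0,0],"offset":[0,0,0],"gripper":0.5}]}}

```text
time_s: 15.7
position: [0.5628, 0.0078, 0.2194]
tcp_rot: [[0.475, -0.88, 0.002], [-0.88, -0.475, 0.0], [0.001, -0.002, -1.0]]
force: [-0.2, -0.6, -0.0]
opening: 0.497
```

>>> {"api": "arm_command", "payload": {"targets": [{"rot":[0,0,0],"offset":[0,0,-0.5],"gripper":0.5},{"rot":[0,0,0],"offset":[0,0,-2],"gripper":0.5},{"rot":[0,0,0],"offset":[0,0,-4],"gripper":0.5},{"rot":[0,0,0],"offset":[0,0,-6],"gripper":0.5},{"rot":[0,0,0],"offset":[0,0,-7],"gripper":1},{"rot":[0,0,0],"offset":[0,0,-7],"gripper":1}]}}

```text
time_s: 16.3
position: [0.5635, 0.0076, 0.2912]
tcp_rot: [[0.475, -0.88, 0.006], [-0.88, -0.475, -0.001], [0.003, -0.005, -1.0]]
force: [0.7, -0.1, 0.5]
opening: 0.395
```

```bash
python3 -c "
from uv import *
rep()
f=cap('scene')['frame'];cv2.imwrite('pics/rel.png',cv2.resize(f[130:240,230:340,::-1],None,fx=5,fy=5,interpolation=cv2.INTER_CUBIC))
# pin position and free edge
p=n+dx*.0007-dy*.0007;print('pin',p)
for a in (118.4,58.4):
    a=np.radians(a);ey=np.array([-np.sin(a),np.cos(a)]);ex=np.array([np.cos(a),np.sin(a)]);print('push pt r=.15 face',p+.15*ey-.0075*ex, 'ex',ex)
"
```

```text
u 0.26 v -1.25 z 291.2 mm F(u,v,z) -0.41 -0.58 0.5 M [-0.018  0.026 -0.009] yaw -61.63 tilt [ 0.0032 -0.0047]
pin [0.62488282 0.04134869]
push pt r=.15 face [ 0.49650271 -0.0365923 ] ex [-0.47562421  0.87964857]
push pt r=.15 face [0.49319388 0.11355862] ex [0.52398591 0.85172693]
```

View pics/rel.png

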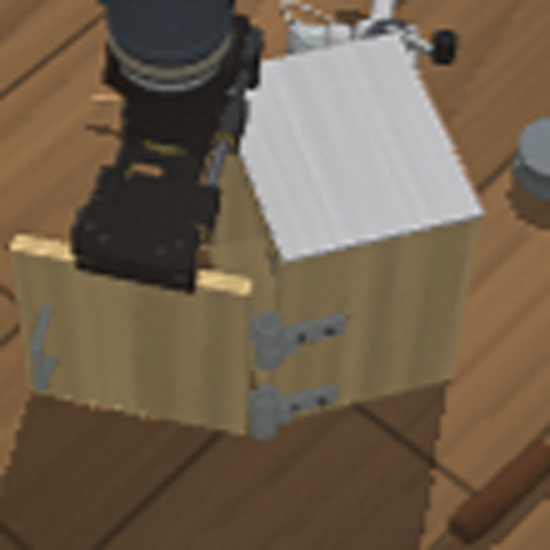

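```bash
cat > arc.py <<'E'
from uv import *
p=np.array([.62488,.04135])
def pose(al,gap,z,r=.135):
    a=np.radians(58.4+al);ey=np.array([-np.sin(a),np.cos(a)]);ex=np.array([np.cos(a),np.sin(a)])
    t=p+r*ey-(.0225+gap)*ex
    o,rr=off(*t,z,58.4+al-180);return o.tolist(),rr.tolist()
def now():
    s=bot.read_state();q=np.array(s['position'][:2])-p;R=np.array(s['tcp_rot']);al=np.degrees(np.arctan2(R[1,0],R[0,0]))+180-58.4
    a=np.radians(58.4+al);ey=np.array([-np.sin(a),np.cos(a)]);ex=np.array([np.cos(a),np.sin(a)])
    print('al %.1f r %.1f gap %.1f z %.1f'%(al,q@ey*1e3,-q@ex*1e3-22.5,s['position'][2]*1e3),'Fn',(s['force'][:2]@ex).round(2),'F',s['force'].round(1),'M',s['moment'].round(2),s['opening'],s['joint_positions'].round(0))
E
python3 -c "
from arc import *
now()
print(pose(60,.03,.29));print(pose(60,.03,.225))"
```

```text
al 60.0 r 70.6 gap -22.4 z 290.0 Fn 0.69 F [-1.   0.2 -0.2] M [0.03 0.02 0.04] 0.35346148023088014 [-11.  26.  91.   0.  63.  51.]
([5.25, 6.44, -0.01], [-0.15, -0.09, -0.03])
([5.24, 6.45, 6.49], [-0.15, -0.09, -0.03])
```

>>> {"api": "arm_command", "payload": {"targets": [{"rot":[0,0,0],"offset":[2.6,3.2,0],"gripper":1},{"rot":[0,0,0],"offset":[5.2,6.4,0],"gripper":1},{"rot":[0,0,0],"offset":[5.2,6.4,0],"gripper":1},{"rot":[0,0,0],"offset":[5.2,6.4,0],"gripper":1},{"rot":[0,0,0],"offset":[5.2,6.4,2],"gripper":1},{"rot":[0,0,0],"offset":[5.2,6.4,4.5],"gripper":1},{"rot":[0,0,0],"offset":[5.2,6.4,6.5],"gripper":1},{"rot":[0,0,0],"offset":[5.2,6.4,6.5],"gripper":1}]}}

```text
time_s: 17.15
position: [0.5296, -0.0666, 0.2214]
tcp_rot: [[0.476, -0.879, -0.005], [-0.879, -0.476, 0.003], [-0.005, 0.003, -1.0]]
force: [0.0, 0.7, -0.7]
opening: 0.006
```

```bash
python3 -c "
from arc import *
now()
for al,g in((60,.02),(60,.01),(59,.002),(57,0),(54,0),(51,0),(48,0),(45,0)):print(al,pose(al,g,.225))"
```

```text
al 60.1 r 135.2 gap 27.0 z 221.4 Fn 0.61 F [ 0.   0.7 -0.7] M [0.02 0.   0.05] 0.005922956729270744 [-19.  29.  99.   0.  52.  42.]
60 ([-0.71, -0.02, -0.35], [0.18, 0.29, 0.05])
60 ([-1.71, -0.02, -0.35], [0.18, 0.29, 0.05])
59 ([-2.75, 0.02, -0.34], [0.18, 0.28, 1.05])
57 ([-3.42, 0.08, -0.34], [0.18, 0.28, 3.05])
54 ([-4.14, 0.14, -0.34], [0.19, 0.28, 6.05])
51 ([-4.85, 0.17, -0.33], [0.2, 0.27, 9.05])
48 ([-5.57, 0.15, -0.33], [0.21, 0.27, 12.05])
45 ([-6.28, 0.1, -0.32], [0.21, 0.26, 15.05])
```

>>> {"api": "arm_command", "payload": {"targets": [{"rot":[0,0,0],"offset":[-0.7,0,0],"gripper":1},{"rot":[0,0,0],"offset":[-1.7,0,0],"gripper":1},{"rot":[0,0,1],"offset":[-2.4,0,0],"gripper":1},{"rot":[0,0,3],"offset":[-3.2,0,0],"gripper":1},{"rot":[0,0,6],"offset":[-4.0,0.1,0],"gripper":1},{"rot":[0,0,9],"offset":[-4.8,0.1,0],"gripper":1},{"rot":[0,0,12],"offset":[-5.5,0.1,0],"gripper":1},{"rot":[0,0,15],"offset":[-6.2,0.1,0],"gripper":1}]}}

```text
time_s: 17.95
position: [0.5007, -0.0135, 0.2254]
tcp_rot: [[0.229, -0.973, 0.004], [-0.973, -0.229, -0.0], [0.001, -0.003, -1.0]]
force: [-0.3, 0.6, -0.4]
opening: 0.006
```

```bash
python3 -c "
from arc import *
now()
for al in(42,39,36,33,30,27,24,21):print(al,pose(al,0,.225))"
```

```text
al 44.8 r 133.5 gap 2.5 z 225.4 Fn 0.62 F [-0.3  0.6 -0.4] M [ 0.01 -0.   -0.02] 0.006168268325169884 [-14.  26. 104.   0.  50.  62.]
42 ([-0.92, 0.25, 0.03], [-0.2, -0.06, 2.84])
39 ([-1.63, 0.31, 0.03], [-0.2, -0.05, 5.84])
36 ([-2.35, 0.34, 0.03], [-0.2, -0.04, 8.84])
33 ([-3.06, 0.33, 0.03], [-0.2, -0.04, 11.84])
30 ([-3.78, 0.28, 0.03], [-0.2, -0.03, 14.84])
27 ([-4.49, 0.19, 0.03], [-0.2, -0.03, 17.84])
24 ([-5.19, 0.07, 0.03], [-0.2, -0.02, 20.84])
21 ([-5.89, -0.09, 0.03], [-0.2, -0.02, 23.84])
```

>>> {"api": "arm_command", "payload": {"targets": [{"rot":[0,0,3],"offset":[-0.8,0.2,0],"gripper":1},{"rot":[0,0,6],"offset":[-1.6,0.3,0],"gripper":1},{"rot":[0,0,9],"offset":[-2.3,0.3,0],"gripper":1},{"rot":[0,0,12],"offset":[-3.0,0.3,0],"gripper":1},{"rot":[0,0,15],"offset":[-3.7,0.3,0],"gripper":1},{"rot":[0,0,18],"offset":[-4.4,0.2,0],"gripper":1},{"rot":[0,0,21],"offset":[-5.1,0.1,0],"gripper":1},{"rot":[0,0,24],"offset":[-5.8,-0.1,0],"gripper":1}]}}

```text
time_s: 18.75
position: [0.4881, 0.0432, 0.2253]
tcp_rot: [[-0.187, -0.982, 0.003], [-0.982, 0.187, -0.0], [-0.001, -0.003, -1.0]]
force: [-0.7, -1.2, -0.3]
opening: 0.004
```

```bash
python3 -c "
from arc import *
now()
for al in(18,15,12,10,8,6,5,4,3):print(al,pose(al,0,.225))
f=cap('scene')['frame'];cv2.imwrite('pics/sw.png',cv2.resize(f[130:240,230:340,::-1],None,fx=5,fy=5,interpolation=cv2.INTER_CUBIC))
"
```

```text
al 20.8 r 134.7 gap 1.2 z 225.3 Fn -1.26 F [-0.7 -1.2 -0.3] M [ 0.03  0.07 -0.03] 0.003791971134920873 [ -8.  26. 105.   0.  49.  93.]
18 ([-0.79, 0.12, 0.03], [-0.18, 0.04, 2.84])
15 ([-1.51, 0.19, 0.03], [-0.18, 0.04, 5.84])
12 ([-2.22, 0.21, 0.03], [-0.17, 0.05, 8.84])
10 ([-2.7, 0.21, 0.03], [-0.17, 0.05, 10.84])
8 ([-3.18, 0.19, 0.03], [-0.17, 0.05, 12.84])
6 ([-3.66, 0.15, 0.03], [-0.17, 0.06, 14.84])
5 ([-3.89, 0.13, 0.03], [-0.17, 0.06, 15.84])
4 ([-4.13, 0.1, 0.03], [-0.17, 0.06, 16.84])
3 ([-4.37, 0.07, 0.03], [-0.17, 0.06, 17.84])
```

View pics/sw.png

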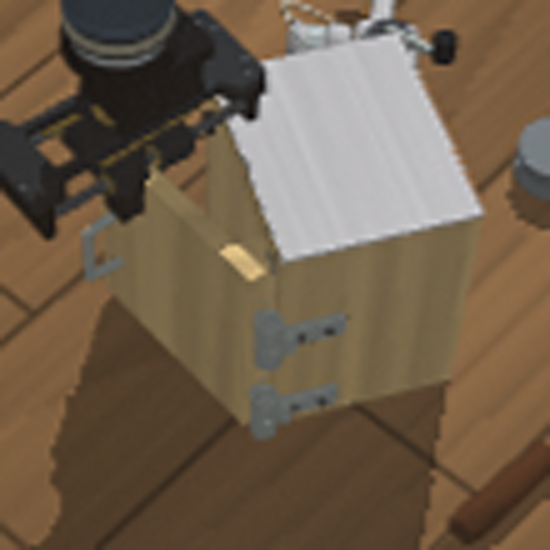

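>>> {"api": "arm_command", "payload": {"targets": [{"rot":[0,0,3],"offset":[-0.8,0.1,0],"gripper":1},{"rot":[0,0,6],"offset":[-1.5,0.2,0],"gripper":1},{"rot":[0,0,9],"offset":[-2.2,0.2,0],"gripper":1},{"rot":[0,0,11],"offset":[-2.7,0.2,0],"gripper":1},{"rot":[0,0,13],"offset":[-3.1,0.2,0],"gripper":1},{"rot":[0,0,14],"offset":[-3.4,0.2,0],"gripper":1},{"rot":[0,0,15],"offset":[-3.6,0.2,0],"gripper":1},{"rot":[0,0,15],"offset":[-3.6,0.2,0],"gripper":1}]}}

```text
time_s: 19.6
position: [0.493, 0.0783, 0.2246]
tcp_rot: [[-0.432, -0.902, 0.002], [-0.902, 0.432, 0.0], [-0.001, -0.002, -1.0]]
force: [0.3, 0.1, -0.2]
opening: 0.006
```

```bash
python3 -c "
from arc import *
now()
for al in(5,4,3,2,1):print(al,pose(al,0,.225))
"
```

```text
al 6.0 r 134.9 gap 1.1 z 224.6 Fn 0.22 F [ 0.3  0.1 -0.2] M [ 0.02  0.04 -0.01] 0.005571085418008457 [ -4.  26. 104.   0.  50. 112.]
5 ([-0.35, 0.05, -0.04], [-0.11, 0.06, 1.0])
4 ([-0.58, 0.08, -0.04], [-0.11, 0.06, 2.0])
3 ([-0.82, 0.11, -0.04], [-0.11, 0.07, 3.0])
2 ([-1.06, 0.14, -0.04], [-0.11, 0.07, 4.0])
1 ([-1.3, 0.16, -0.04], [-0.11, 0.07, 5.0])
```

Now slow steps until the stops are felt.

>>> {"api": "arm_command", "payload": {"targets": [{"rot":[0,0,1],"offset":[-0.2,0,0],"gripper":1},{"rot":[0,0,1.5],"offset":[-0.35,0.1,0],"gripper":1},{"rot":[0,0,2],"offset":[-0.5,0.1,0],"gripper":1},{"rot":[0,0,2],"offset":[-0.5,0.1,0],"gripper":1}]}}

```text
time_s: 20.0
position: [0.4944, 0.0832, 0.2243]
tcp_rot: [[-0.464, -0.886, 0.002], [-0.886, 0.464, 0.0], [-0.001, -0.001, -1.0]]
force: [-0.6, -1.1, -0.1]
opening: 0.005
```

```bash
python3 -c "
from arc import *
now()"
```

```text
al 4.0 r 135.0 gap 1.0 z 224.3 Fn -1.24 F [-0.6 -1.1 -0.1] M [0.04 0.07 0.04] 0.005002441915947352 [ -3.  27. 104.   0.  50. 114.]
```

>>> {"api": "arm_command", "payload": {"targets": [{"rot":[0,0,0.5],"offset":[-0.1,0,0],"gripper":1},{"rot":[0,0,1],"offset":[-0.2,0,0],"gripper":1},{"rot":[0,0,1],"offset":[-0.2,0,0],"gripper":1}]}}

```text
time_s: 20.3
position: [0.4953, 0.0849, 0.2243]
tcp_rot: [[-0.479, -0.878, 0.002], [-0.878, 0.479, 0.0], [-0.001, -0.001, -1.0]]
force: [-0.1, -0.6, 0.0]
opening: 0.003
```

```bash
python3 -c "
from arc import *
now()"
```

```text
al 3.0 r 134.6 gap 1.4 z 224.3 Fn -0.59 F [-0.1 -0.6  0. ] M [ 0.03  0.07 -0.01] 0.002746619519148947 [ -3.  27. 103.   0.  50. 116.]
```

>>> {"api": "arm_command", "payload": {"targets": [{"rot":[0,0,0.5],"offset":[-0.1,0,0],"gripper":1},{"rot":[0,0,0.7],"offset":[-0.15,0,0],"gripper":1},{"rot":[0,0,0.7],"offset":[-0.15,0,0],"gripper":1}]}}

```text
time_s: 20.6
position: [0.496, 0.0862, 0.2244]
tcp_rot: [[-0.49, -0.872, 0.002], [-0.872, 0.49, 0.0], [-0.001, -0.002, -1.0]]
force: [0.4, 0.1, -0.1]
opening: 0.006
```

```bash
python3 -c "
from arc import *
now()"
```

```text
al 2.3 r 134.3 gap 1.5 z 224.4 Fn 0.25 F [ 0.4  0.1 -0.1] M [0.09 0.04 0.04] 0.006435155317974037 [ -3.  27. 103.   0.  50. 116.]
```

>>> {"api": "arm_command", "payload": {"targets": [{"rot":[0,0,0],"offset":[-0.1,0,0],"gripper":1},{"rot":[0,0,0],"offset":[-0.2,0,0],"gripper":1},{"rot":[0,0,0],"offset":[-0.2,0,0],"gripper":1}]}}

```text
time_s: 20.9
position: [0.4971, 0.088, 0.2244]
tcp_rot: [[-0.49, -0.872, 0.002], [-0.872, 0.49, 0.0], [-0.001, -0.002, -1.0]]
force: [-0.6, -1.0, 0.0]
opening: 0.008
```

```bash
python3 -c "
from arc import *
now()"
```

```text
al 2.3 r 134.3 gap -0.5 z 224.4 Fn -1.17 F [-0.6 -1.   0. ] M [ 0.05  0.04 -0.04] 0.007830293888273325 [ -3.  27. 103.   0.  50. 117.]
```

>>> {"api": "arm_command", "payload": {"targets": [{"rot":[0,0,0],"offset":[-0.1,0,0],"gripper":1},{"rot":[0,0,0],"offset":[-0.15,0,0],"gripper":1},{"rot":[0,0,0],"offset":[-0.15,0,0],"gripper":1}]}}

```text
time_s: 21.2
position: [0.4977, 0.0892, 0.2243]
tcp_rot: [[-0.49, -0.872, 0.002], [-0.872, 0.49, 0.0], [-0.001, -0.001, -1.0]]
force: [-0.5, -0.4, 0.2]
opening: 0.005
```

```bash
python3 -c "
from arc import *
now()"
```

```text
al 2.3 r 134.3 gap -2.0 z 224.3 Fn -0.55 F [-0.5 -0.4  0.2] M [ 0.07  0.04 -0.03] 0.004605939238816139 [ -3.  27. 103.   0.  50. 117.]
```

>>> {"api": "arm_command", "payload": {"targets": [{"rot":[0,0,0.5],"offset":[-0.1,0,0],"gripper":1},{"rot":[0,0,0.7],"offset":[-0.15,0,0],"gripper":1},{"rot":[0,0,0.7],"offset":[-0.15,0,0],"gripper":1}]}}

```text
time_s: 21.5
position: [0.4985, 0.0905, 0.2244]
tcp_rot: [[-0.5, -0.866, 0.002], [-0.866, 0.5, 0.0], [-0.001, -0.001, -1.0]]
force: [-0.7, 0.1, 1.0]
opening: 0.006
```

```bash
python3 -c "
from arc import *
now()"
```

```text
al 1.6 r 134.1 gap -1.8 z 224.4 Fn -0.33 F [-0.7  0.1  1. ] M [0.11 0.09 0.04] 0.006140013596380608 [ -2.  27. 103.   0.  50. 118.]
```

>>> {"api": "arm_command", "payload": {"targets": [{"rot":[0,0,0],"offset":[-0.1,0,0],"gripper":1},{"rot":[0,0,0],"offset":[-0.15,0,0],"gripper":1},{"rot":[0,0,0],"offset":[-0.15,0,0],"gripper":1}]}}

```text
time_s: 21.8
position: [0.499, 0.0917, 0.2243]
tcp_rot: [[-0.5, -0.866, 0.001], [-0.866, 0.5, -0.0], [-0.0, -0.001, -1.0]]
force: [-0.7, -0.9, 0.3]
opening: 0.009
```

```bash
python3 -c "
from arc import *
now()"
```

```text
al 1.6 r 134.1 gap -3.1 z 224.3 Fn -1.14 F [-0.7 -0.9  0.3] M [-0.16  0.13  0.02] 0.008670797343084437 [ -2.  27. 103.  -0.  50. 118.]
```

>>> {"api": "arm_command", "payload": {"targets": [{"rot":[0,0,0],"offset":[-0.05,0,0],"gripper":1},{"rot":[0,0,0],"offset":[-0.1,0,0],"gripper":1},{"rot":[0,0,0],"offset":[-0.1,0,0],"gripper":1}]}}

```text
time_s: 22.1
position: [0.4992, 0.0919, 0.2243]
tcp_rot: [[-0.5, -0.866, 0.0], [-0.866, 0.5, -0.001], [0.001, -0.001, -1.0]]
force: [-1.5, -4.3, 0.6]
opening: -0.0
```

```bash
python3 -c "
from arc import *
now()"
```

```text
al 1.6 r 134.2 gap -3.5 z 224.3 Fn -4.44 F [-1.5 -4.3  0.6] M [-0.65  0.29 -0.03] -9.488049790816084e-05 [ -2.  27. 103.  -0.  50. 118.]
```

Firm contact on the stops (4.4 N, moved only 0.4 of 1 mm). Retreat straight out, then up, and check.

>>> {"api": "arm_command", "payload": {"targets": [{"rot":[0,0,0],"offset":[0.1,0,0],"gripper":1},{"rot":[0,0,0],"offset":[0.5,0,0],"gripper":1},{"rot":[0,0,0],"offset":[2,0,0],"gripper":1},{"rot":[0,0,0],"offset":[4,0,0],"gripper":1},{"rot":[0,0,0],"offset":[4,0,-3],"gripper":1},{"rot":[0,0,0],"offset":[4,0,-7],"gripper":1},{"rot":[0,0,0],"offset":[8,0,-11],"gripper":1},{"rot":[0,0,0],"offset":[11,0,-11],"gripper":1}]}}

```text
time_s: 22.9
position: [0.446, -0.0038, 0.3382]
tcp_rot: [[-0.499, -0.867, 0.012], [-0.867, 0.499, -0.002], [-0.004, -0.011, -1.0]]
force: [0.1, -0.8, -1.4]
opening: 0.007
```

>>> {"api": "arm_command", "payload": {"targets": [{"rot":[0,0,0],"offset":[4,0,0],"gripper":1},{"rot":[0,0,0],"offset":[8,0,0],"gripper":1},{"rot":[0,0,0],"offset":[12,0,0],"gripper":1},{"rot":[0,0,0],"offset":[14,0,0],"gripper":1},{"rot":[0,0,0],"offset":[14,0,0],"gripper":1},{"rot":[0,0,0],"offset":[14,0,0],"gripper":1}]}}

```text
time_s: 23.5
position: [0.374, -0.1239, 0.3341]
tcp_rot: [[-0.502, -0.865, 0.002], [-0.865, 0.502, 0.001], [-0.002, -0.001, -1.0]]
force: [-0.1, 0.3, -0.0]
opening: 0.004
```

```bash
python3 -c "
from h import *
a=cap('scene')['frame'];b=cap('top')['frame']
cr=lambda f,x,y,w,h,s:cv2.resize(f[y:y+h,x:x+w,::-1],(w*s,h*s),interpolation=cv2.INTER_CUBIC)
cv2.imwrite('pics/end.png',np.hstack([cr(a,250,125,80,110,5),cr(b,165,125,80,110,5)]))
cv2.imwrite('pics/e2.png',a[:,:,::-1])
s0=np.load('scene0.npy').astype(int);d=np.abs(a-s0).sum(2)>90
n,l,st,c=cv2.connectedComponentsWithStats(d.astype(np.uint8));print([tuple(x) for x in st[1:] if x[4]>25])
print(bot.read_state()['force'])"
```

```text
[(np.int32(0), np.int32(0), np.int32(218), np.int32(158), np.int32(14461)), (np.int32(193), np.int32(50), np.int32(30), np.int32(44), np.int32(698)), (np.int32(159), np.int32(73), np.int32(30), np.int32(12), np.int32(215)), (np.int32(162), np.int32(95), np.int32(59), np.int32(91), np.int32(2310)), (np.int32(266), np.int32(149), np.int32(18), np.int32(36), np.int32(138)), (np.int32(22), np.int32(154), np.int32(12), np.int32(18), np.int32(97)), (np.int32(4), np.int32(159), np.int32(12), np.int32(10), np.int32(44)), (np.int32(117), np.int32(164), np.int32(17), np.int32(13), np.int32(104)), (np.int32(207), np.int32(165), np.int32(6), np.int32(8), np.int32(27)), (np.int32(185), np.int32(170), np.int32(28), np.int32(26), np.int32(383)), (np.int32(269), np.int32(182), np.int32(5), np.int32(14), np.int32(30)), (np.int32(18), np.int32(189), np.int32(61), np.int32(63), np.int32(1391)), (np.int32(108), np.int32(194), np.int32(11), np.int32(14), np.int32(119)), (np.int32(151), np.int32(197), np.int32(24), np.int32(24), np.int32(240)), (np.int32(145), np.int32(199), np.int32(20), np.int32(13), np
[... 684 characters left out ...]
2(118), np.int32(276), np.int32(29), np.int32(43), np.int32(302)), (np.int32(88), np.int32(291), np.int32(18), np.int32(26), np.int32(265)), (np.int32(176), np.int32(291), np.int32(44), np.int32(52), np.int32(1008)), (np.int32(143), np.int32(312), np.int32(24), np.int32(25), np.int32(59)), (np.int32(17), np.int32(317), np.int32(53), np.int32(62), np.int32(736)), (np.int32(130), np.int32(318), np.int32(44), np.int32(61), np.int32(1290)), (np.int32(83), np.int32(323), np.int32(51), np.int32(38), np.int32(630)), (np.int32(94), np.int32(329), np.int32(12), np.int32(14), np.int32(49)), (np.int32(15), np.int32(341), np.int32(68), np.int32(43), np.int32(1271))]
[-0.29107751 -0.53145385 -1.04847421]
```

View pics/end.png

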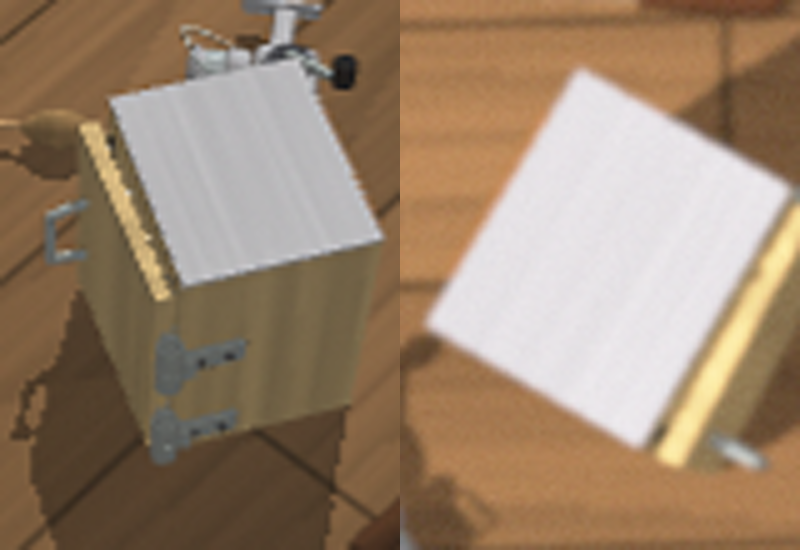

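```bash
python3 -c "
from rig import ticket
print(ticket.hand_in())"
```

```text
the job is handed in; nothing more can be done
None
```

The door is hung on both pins and shut against its stops, and the job is handed in at about 24 s of the 72 s allowed. No verdict was reported.

- **Lift and feel:** I gripped the door 20 mm below its top edge and lifted it out of the wooden stand. I then touched the pins from two sides with the knuckles, at no more than about 5 N as read at the wrist. That put the pin line about 4–5 mm off its drawing position.
- **Lowering:** The knuckles slid down in small steps without catching. The shoulders were felt within about 0.2 mm of the expected height, and the wrist force there was about 3.5 N above the hanging reading.
- **Shutting:** I let go, then pushed the outer face shut slowly until the stops were felt at about 4.4 N, and backed the arm clear.

**Last checks:**
- The final pictures show both knuckles down on their barrels, and the door parallel to the locker front and against the stops, with the arm well away.
- The stops' exact gap was judged only by feel and from that picture.
- A picture-difference check for moved bystanders was swamped by the arm and its shadow, so it proved nothing. Nothing came near them on the way, and the reel and float, the only ones in the final close-ups, looked undisturbed.
- Wrist force readings carried about 1 N of noise. The door–locker contact force itself could not be read directly.

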